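Put the stapler away in the short-travel drawer

TASK

Put the stapler away in the open drawer and push the drawer fully shut. The drawer's stop leaves an opening shorter than the stapler, so tilt the stapler to get one end in under the cabinet's top, then lay it down flat on its base on the drawer floor without dropping it. Leave the mugs, the ink bottle and the tape roll where they are.

Things in the scene. Friction and masses are not known exactly. Their poses are not given: they have to be found in the camera images.
- stapler: Black full-strip desk stapler, rigid (latched shut), about 0.3 kg, 190 long (x) x 40 wide (y) x 48 high (z). Origin: centre of its underside; x points to the jaw, z up. Base plate 190 x 40 x 8. The black handle, which is the good place to grip, is 30 wide with parallel sides, from 24 to 48 above the underside, over x = -93 to +57; ahead of that the nose is 28 wide and only 40 to 45 high.
- cabinet: Fixed grey steel drawer unit on the bench, 260 deep (x) x 310 wide (y) x 106 high, with two drawers side by side. Origin: centre of its underside; x points from its front to its back, so the carcass's front edge is at x = -130. The underside of its 10 thick top is 96 above the bench. Only the drawer at its +y side (left, seen from the robot; centre line at y = +75.5) opens; the other is only a shut front. The carcass is hollow behind the open drawer.
- drawer (a joint): How far the left drawer is out, m: 0 = fully shut, 0.155 = at its stop. It slides along the cabinet's -x, resists with about 2 N of friction and stays where it is left.
- drawer_in (a point): Centre of the drawer's inner floor, on its surface (12 above the bench), axes as the cabinet's; it moves with the drawer (at cabinet x = -15 when shut). The inside is 230 long (x = -115 to +115) and 128 wide; side and back walls stand 60 above the floor, the front wall 74. With the drawer at its stop 155 of the inside is open from above; the last 75 is under the cabinet's top, 84 of clear height above the drawer floor.
- drawer_front (a point): Middle of the outer face of the drawer's front, 47 above the bench; the front is 148 wide, 12 thick, from 8 to 86 above the bench, flat and without a handle, and stands 12 proud of the carcass when shut. Axes as the cabinet's.
- mug: White mug, 82 diameter, 95 high, loose. Leave alone. Origin: centre of its underside.
- mug2: Another white mug of the same size, loose. Leave alone. Origin: centre of its underside.
- ink: White ink bottle with a black cap, 48 diameter, 125 high, loose. Leave alone. Origin: centre of its underside.
- tape: Roll of amber heat tape lying on top of the cabinet above the shut drawer, 90 diameter, 24 high, loose. Leave alone. Origin: centre of its underside.

How it is judged:
On the way:
1. the stapler lies flat on the floor of the drawer while the drawer is still open (angle between stapler's own z axis and vertical below 0.12 rad and z of stapler in the frame of drawer_in between -0.01 and 0.012 m and x of stapler in the frame of drawer_in between -0.06 and 0.06 m and y of stapler in the frame of drawer_in between -0.06 and 0.06 m and value of joint drawer above 0.03 m), for 0.1 s.
At the end, for the whole second after the job is handed in: The drawer is shut to within 8 mm, and the stapler lies at rest inside it, flat on its base on the drawer floor (within 0.1 rad and 8 mm) (value of joint drawer below 0.008 m and angle between stapler's own z axis and vertical below 0.1 rad and z of stapler in the frame of drawer_in between -0.01 and 0.008 m and x of stapler in the frame of drawer_in between -0.06 and 0.06 m and y of stapler in the frame of drawer_in between -0.06 and 0.06 m and linear speed of stapler below 0.03 m/s); the robot touches nothing.
It fails at once if the stapler is dropped or thrown into the drawer (moving faster than 0.7 m/s inside it) (linear speed of stapler above 0.7 m/s and horizontal distance between stapler and drawer_in below 0.12 m and z of stapler in the frame of drawer_in below 0.12 m).
It fails at once if a mug, the ink bottle or the tape roll is shifted by more than 30 mm (distance of any of mug, mug2, ink, tape from where it was at the start of the episode above 0.03 m).
It also fails if it takes over 61 s, if anything falls off the work surface, if the arm or the gripper's body presses on something with over 40 N, if the wrist force passes 120 N, or if a joint passes its speed limit or range.

ROBOT

A 7-joint arm with a two-finger parallel gripper is mounted at the origin on the work surface. World frame = base frame: x ahead of the robot, y to its left, z up, the work surface at z = 0. Lengths are in m, angles in rad, forces in N, time in s.
With the tool pointing down it reaches from about 0.35 to 0.9 m from the base axis. Payload 8.1 kg.
Tool frame: the origin (TCP) lies midway between the tips of the shut fingers; the grasp point (between the pads) lies 19 mm behind it (pinch_z is the distance from the TCP to the grasp point, in m); z points along the fingers, y is the line along which they close (so a half turn about z gives the same grasp; the last joint's range is limited). The gripper opens to 85 mm and grips with 20 to 120 N. Pads are 22 mm wide; open, the fingers measure 114 mm over their backs; the gripper's body (76 mm by 85 mm) begins 54 mm behind the grasp point. The pads swing forward as they close: fully open they stand 13 mm farther back than shut.
Start: joints at [1.061, 0.434, 0.025, 1.573, -0.012, 1.134, -0.075], TCP at [0.247, -0.574, 0.231] pointing down, gripper open.
Joint ranges: [-2.62, 2.62], [-0.44, 2.09], [-1.27, 1.32], [0.08, 2.57], [-1.32, 4.46], [0.12, 2], [-2.74, 2.74]. Speed limits (rad/s): [2.22, 2.22, 3.01, 3.01, 3.14, 3.14, 3.14].

INTERFACE

Orientations are given as [roll, pitch, yaw] about the fixed x, y, z axes, in that order (R = Rz(yaw) Ry(pitch) Rx(roll)).
In Python, from cell import state, grab_frame, hand_in, pinch_z gives the robot as it stands. The module is installed in compiled form; this text tells all that it offers.
- The arm moves only by the shell command python3 -m creep 'ROWS' [FORCE]. ROWS is JSON, a list of rows, each an object with "dp": the shift along the world's x, y, z in cm, a list of three; "twist": the turn, a rotation vector about the world's x, y, z in rad, a list of three; "jaw": the opening, from 0 (shut) to 1 (fully open). In form: [{"dp": [x, y, z], "twist": [ax, ay, az], "jaw": jaw}, ...]. A call has exactly 10 rows; each row shifts and turns the commanded pose from where the row before left it; what a row does not reach is not made up. A row lasts 1/12 s, in which the tool goes at most 41.7 mm and 7.16 degrees, less where a joint would pass 70% of its speed; a pose out of reach is approached as far as the arm can. A call with a gripper value outside its range is refused whole. The fingers move at their own pace and stop on an object; FORCE is the grip in N (left out, the last holds). Time passes only in rows, so rows that do not move let the fingers close, or fill a call up. It gives the time, the measured TCP pose, the force, the opening and the grip force at its end, in the units of the state.
- state(): the state, without advancing time (a new reading comes with each control period).
- grab_frame(name): name is "scene" or "top" or "wrist"; returns a dict with "image" (480x640x3 uint8, red, green, blue), "range_z" (480x640 float32, m along the optical axis (not along the pixel's ray), 0 where there is no reading), "fx", "fy", "cx", "cy" (pixels), "cam_to_world" (4x4, takes a point from camera to world coordinates). Camera axes: x right, y down, z forward; pixel columns grow to the right and rows downward; lengths in m; the calibration is good to about 2 mm. A picture is of the moment at which its call begins.
- hand_in(): hands the job in; it is judged then, once.
The state is a dict: "clock": time; "q": joint angles; "qvel": joint speeds; "tau": joint torques, N m; "position": TCP position; "ee_rot": TCP orientation; "ft_force": force on the tool from outside, world axes, zero at the start; "moment": the same for the moment, N m; "opening": opening from 0.0 (shut) to 1.0 (fully open); "finger_force": force on a finger pad.
Only numpy, scipy, OpenCV 4.12 (cv2) and the standard library are available. Lean on these libraries where they do the work, as an engineer would, in place of code of your own. Each camera call takes 0.05 s, during which the arm holds its last target. There are 200 camera calls.

## Working session

There is one attempt and no reset: what is moved stays moved. The work goes in short steps, Python scripts to look and compute and a shell command to move; the robot and the scene stay as the last step left them, time stands still between calls to the robot, and variables do not carry over. Pictures are saved under pics/ and viewed, at most 10 in all, crops included, and the job is handed in when it is done.

```bash
mkdir -p pics; python3 - <<'E'
from cell import *
import cv2,numpy as np
s=state();print(s['clock'],s['position'],s['ee_rot'],pinch_z)
for n in ("scene","top"):
    f=grab_frame(n);cv2.imwrite(f'pics/{n}0.png',f['image'][:,:,::-1]);np.savez(f'{n}0.npz',**f)
    print(n,f['fx'],f['fy'],f['cx'],f['cy'],np.round(f['cam_to_world'],3).tolist())
E
```

```text
0.0 [ 0.24705592 -0.57356241  0.23052989] [-3.14006122e+00  1.20477779e-04  4.06726575e-01] 0.0187
scene 503.77314443427457 503.77314443427457 325.07438591888246 237.65467112025595 [[0.204, 0.768, -0.607, 1.161], [0.979, -0.153, 0.134, -0.139], [0.01, -0.622, -0.783, 0.824], [0.0, 0.0, 0.0, 1.0]]
top 461.69902244028833 461.69902244028833 314.3358374178152 248.38157305592975 [[0.006, -0.984, 0.176, 0.434], [-1.0, -0.007, -0.005, -0.003], [0.006, -0.176, -0.984, 1.108], [0.0, 0.0, 0.0, 1.0]]
```

View pics/top0.png

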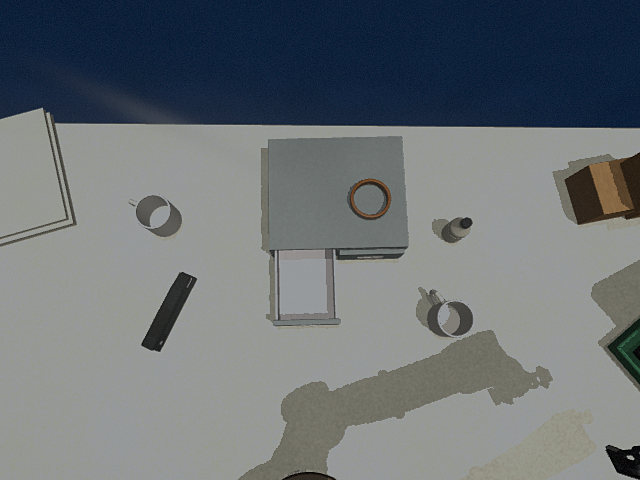

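View pics/scene0.png

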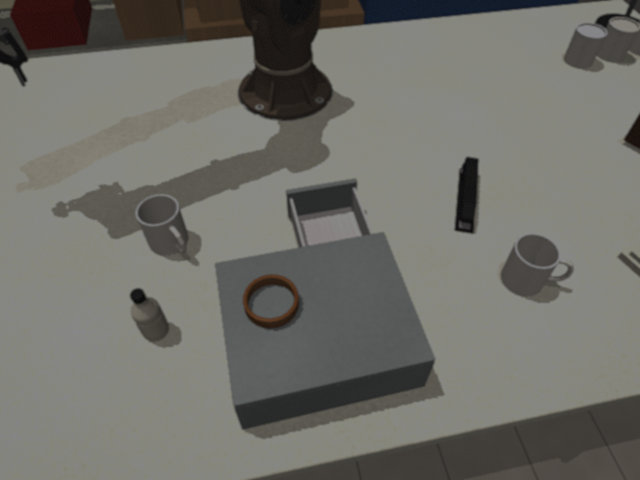

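Top view: stapler spans (187,275) to (152,348), drawer front at (306,322), cabinet top corners (268,138), (403,137), (408,248), (268,248), mug at (155,212), second mug at (450,318). The scene view agrees. Next I measure with depth.

```bash
cat > h.py <<'E'
import numpy as np,cv2
def cloud(f):
    v,u=np.mgrid[0:480,0:640];z=f['range_z']
    P=np.stack([(u-f['cx'])/f['fx']*z,(v-f['cy'])/f['fy']*z,z],-1)
    M=f['cam_to_world'];P=P@M[:3,:3].T+M[:3,3];P[z==0]=np.nan;return P
def rect(P,m):
    r=cv2.minAreaRect((P[m][:,:2]*1000).astype(np.float32));return r
E
python3 - <<'E'
from h import *
f=dict(np.load('top0.npz'));P=cloud(f);im=f['image'].astype(int)
z=P[...,2]
v,u=np.mgrid[0:480,0:640]
m=(u>120)&(u<215)&(v>258)&(v<365)&(im.max(2)<75)&(z>.004)&(z<.06)
print('stapler',m.sum(),rect(P,m),np.nanpercentile(z[m],[5,50,95]))
# long axis profile
Q=P[m];c=np.array(rect(P,m)[0])/1000;w,V=np.linalg.eigh(np.cov(Q[:,:2].T));a=V[:,1];a*=np.sign(a[0])
t=(Q[:,:2]-c)@a;s=(Q[:,:2]-c)@[-a[1],a[0]]
print('axis',a,np.arctan2(a[1],a[0]))
for b in np.arange(-.1,.1,.01):
    k=(t>=b)&(t<b+.01)
    if k.any():print(round(b,2),k.sum(),np.round([np.median(Q[k,2]),Q[k,2].max(),s[k].min(),s[k].max()],3))
m=(z>.098)&(z<.114)&(P[...,0]>.4)&(abs(P[...,1])<.3)&(u>240)&(u<420)
print('cab',m.sum(),rect(P,m),np.nanmedian(z[m]))
m=(z>.078)&(z<.095)&(u>265)&(u<345)&(v>300)&(v<335)
print('front',m.sum(),rect(P,m))
m=(z>.004)&(z<.02)&(u>265)&(u<345)&(v>240)&(v<335);print('floor',m.sum(),np.nanmedian(P[m],0),rect(P,m))
for n,(a,b,c,d) in dict(mug=(125,185,185,240),mug2=(415,480,285,340),ink=(435,475,210,245)).items():
    m=(u>a)&(u<b)&(v>c)&(v<d)&(z>.03);print(n,rect(P,m),np.nanmax(z[m]))
f2=dict(np.load('scene0.npz'))
A=cv2.resize(f['image'][255:365,115:225],(500,500),interpolation=3);B=cv2.resize(f2['image'][150:240,425:515],(300,500)[::-1] if 0 else (500,500),interpolation=3)
o=np.clip(np.hstack([A,B]).astype(int)*2,0,255).astype(np.uint8);cv2.imwrite('pics/crop1.png',cv2.resize(o,(800,400))[...,::-1])
E
```

```text
stapler 1579 ((481.2045593261719, 334.1466979980469), (48.756011962890625, 189.2115020751953), 65.71642303466797) [0.00590466 0.04520229 0.05039026]
axis [ 0.91426294 -0.40512132] -0.41711152102811244
-0.1 18 [ 0.045  0.049 -0.023  0.008]
-0.09 86 [ 0.045  0.051 -0.023  0.012]
-0.08 90 [ 0.046  0.052 -0.024  0.013]
-0.07 86 [ 0.046  0.052 -0.024  0.011]
-0.06 93 [ 0.046  0.051 -0.023  0.01 ]
-0.05 87 [ 0.046  0.053 -0.024  0.011]
-0.04 88 [ 0.047  0.052 -0.023  0.01 ]
-0.03 89 [ 0.047  0.053 -0.024  0.025]
-0.02 88 [ 0.046  0.052 -0.024  0.011]
-0.01 87 [ 0.047  0.054 -0.024  0.01 ]
-0.0 87 [ 0.046  0.053 -0.024  0.011]
0.01 83 [ 0.046  0.052 -0.023  0.01 ]
0.02 84 [ 0.046  0.053 -0.023  0.009]
0.03 85 [ 0.046  0.052 -0.024  0.009]
0.04 84 [ 0.046  0.052 -0.024  0.009]
0.05 84 [ 0.045  0.053 -0.025  0.009]
0.06 79 [ 0.044  0.053 -0.025  0.008]
0.07 75 [ 0.041  0.048 -0.025  0.008]
0.08 73 [ 0.039  0.047 -0.025  0.009]
0.09 33 [ 0.007  0.037 -0.025  0.014]
cab 14693 ((745.5663452148438, -57.582244873046875), (261.4392395019531, 310.83184814453125), 1.8091447353363037) 0.10557076769305929
front 375 ((454.46728515625, 8.447319030761719), (11.971525192260742, 146.58558654785156), 1.8777750730514526)
floor 3804 [0.54401745 0.01174224 0.01146896] ((530.1609497070312, 12.477325439453125), (200.63516235351562, 186.40989685058594), 0.36724016070365906)
mug ((707.9951171875, 364.48809814453125), (103.82262420654297, 81.2071762084961), 34.916839599609375) 0.0990335472368522
mug2 ((470.47796630859375, -304.3400573730469), (108.61196899414062, 80.87791442871094), 60.70233154296875) 0.09820330315197734
ink ((669.516357421875, -337.8280334472656), (47.51153564453125, 41.77842330932617), 37.31550216674805) 0.12825767244886843
```

View pics/crop1.png

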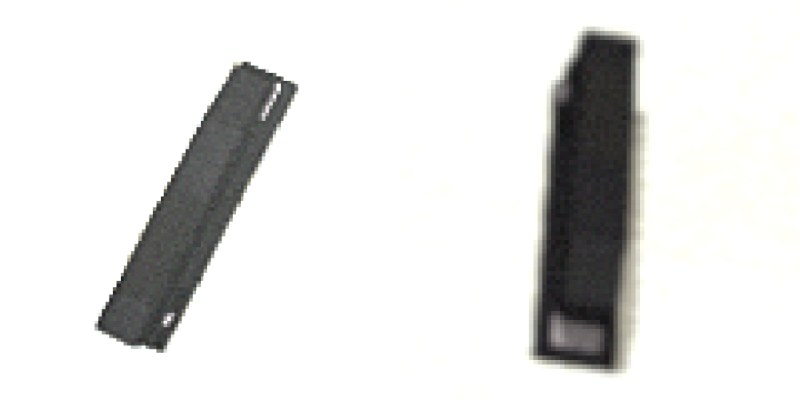

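The nose (low) end is the +x end, so the jaw heading is about -0.417 rad. The stapler centre is about (0.479, 0.330). The cabinet is at (0.746, -0.058) with yaw 0.032, and its measured drawer front agrees with the sizes given. I'm moving above the rear of the handle, turning the tool +2.318 rad.

```bash
python3 -m creep '[{"dp":[2,3.2,0],"twist":[0,0,0.116],"jaw":1},{"dp":[2,3.2,0],"twist":[0,0,0.116],"jaw":1},{"dp":[2,3.2,0],"twist":[0,0,0.116],"jaw":1},{"dp":[2,3.2,0],"twist":[0,0,0.116],"jaw":1},{"dp":[2,3.2,0],"twist":[0,0,0.116],"jaw":1},{"dp":[2,3.2,0],"twist":[0,0,0.116],"jaw":1},{"dp":[2,3.2,0],"twist":[0,0,0.116],"jaw":1},{"dp":[2,3.2,0],"twist":[0,0,0.116],"jaw":1},{"dp":[2,3.2,0],"twist":[0,0,0.116],"jaw":1},{"dp":[2,3.2,0],"twist":[0,0,0.116],"jaw":1}]' 60
python3 -m creep '[{"dp":[0,3.3,0],"twist":[0,0,0.116],"jaw":1},{"dp":[0,3.3,0],"twist":[0,0,0.116],"jaw":1},{"dp":[0,3.3,0],"twist":[0,0,0.116],"jaw":1},{"dp":[0,3.3,0],"twist":[0,0,0.116],"jaw":1},{"dp":[0,3.3,0],"twist":[0,0,0.116],"jaw":1},{"dp":[0,3.3,0],"twist":[0,0,0.116],"jaw":1},{"dp":[0,3.3,0],"twist":[0,0,0.116],"jaw":1},{"dp":[0,3.3,0],"twist":[0,0,0.116],"jaw":1},{"dp":[0,3.3,0],"twist":[0,0,0.116],"jaw":1},{"dp":[0,3.3,0],"twist":[0,0,0.116],"jaw":1}]'
```

```text
clock: 0.93
position: [0.4477, -0.2523, 0.2312]
ee_rot: [-3.141, 0.0, 1.572]
ft_force: [1.6, -0.6, -0.2]
opening: 0.998
finger_force: 0.0
clock: 1.77
position: [0.4468, 0.0773, 0.2313]
ee_rot: [-3.141, 0.0, 2.732]
ft_force: [0.4, 1.1, -0.5]
opening: 1.003
finger_force: 0.0
```

```bash
python3 -m creep '[{"dp":[0,3,0],"twist":[0,0,0],"jaw":1},{"dp":[0,3,0],"twist":[0,0,0],"jaw":1},{"dp":[0,3,0],"twist":[0,0,0],"jaw":1},{"dp":[0,3,0],"twist":[0,0,0],"jaw":1},{"dp":[0,3,0],"twist":[0,0,0],"jaw":1},{"dp":[0,3,0],"twist":[0,0,0],"jaw":1},{"dp":[0,3,0],"twist":[0,0,0],"jaw":1},{"dp":[-0.4,3,0],"twist":[0,0,0],"jaw":1},{"dp":[-0.5,3,0],"twist":[0,0,0],"jaw":1},{"dp":[0,0,0],"twist":[0,0,0],"jaw":1}]'
python3 - <<'E'
from cell import *
from h import *
f=grab_frame("wrist");np.savez('w1.npz',**f);cv2.imwrite('pics/w1.png',f['image'][...,::-1])
P=cloud(f);z=P[...,2];im=f['image'].astype(int)
m=(z>.03)&(z<.06)&(np.hypot(P[...,0]-.48,P[...,1]-.33)<.13)&(im.max(2)<90)
print(m.sum(),rect(P,m),np.nanmedian(z[m]))
E
```

```text
clock: 2.6
position: [0.4353, 0.3523, 0.2314]
ee_rot: [3.138, -0.003, 2.734]
ft_force: [0.4, 1.0, -0.1]
opening: 0.999
finger_force: 0.0
7125 ((476.22509765625, 332.680419921875), (29.83763313293457, 181.88465881347656), 65.7771224975586) 0.04905440469489947
```

View pics/w1.png

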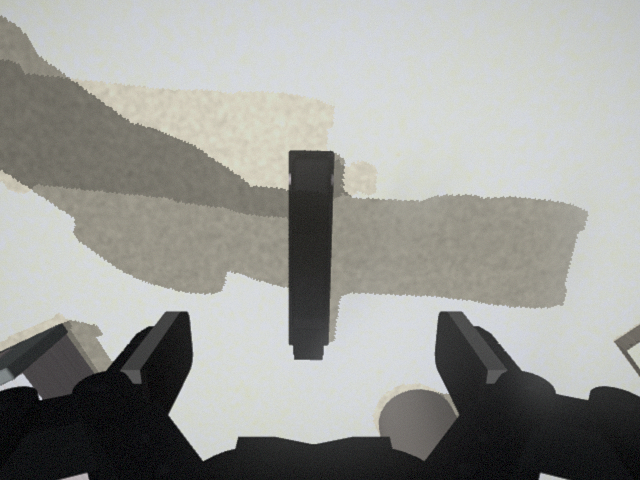

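The wrist view shows the handle centred between the fingers, column about 311. It spans rows 150 to 345 and the narrower jaw is at row 355, towards +x. Lateral error is about 1 mm and heading error 0.015 rad, so I'm descending and gripping.

```bash
python3 -m creep '[{"dp":[0,0,-3.2],"twist":[0,0,-0.012],"jaw":1},{"dp":[0,0,-3.2],"twist":[0,0,0],"jaw":1},{"dp":[0,0,-3.2],"twist":[0,0,0],"jaw":1},{"dp":[0,0,-3.2],"twist":[0,0,0],"jaw":1},{"dp":[0,0,-3.2],"twist":[0,0,0],"jaw":1},{"dp":[0,0,-3.2],"twist":[0,0,0],"jaw":1},{"dp":[0,0,-1.2],"twist":[0,0,0],"jaw":1},{"dp":[0.1,-0.1,-0.9],"twist":[0,0,0],"jaw":1},{"dp":[0,0,0],"twist":[0,0,0],"jaw":1},{"dp":[0,0,0],"twist":[0,0,0],"jaw":0.5}]' 80
python3 -m creep '[{"dp":[0,0,0],"twist":[0,0,0],"jaw":0},{"dp":[0,0,0],"twist":[0,0,0],"jaw":0},{"dp":[0,0,0],"twist":[0,0,0],"jaw":0},{"dp":[0,0,0],"twist":[0,0,0],"jaw":0},{"dp":[0,0,0],"twist":[0,0,0],"jaw":0},{"dp":[0,0,0],"twist":[0,0,0],"jaw":0},{"dp":[0,0,0],"twist":[0,0,0],"jaw":0},{"dp":[0,0,0],"twist":[0,0,0],"jaw":0},{"dp":[0,0,0],"twist":[0,0,0],"jaw":0},{"dp":[0,0,0],"twist":[0,0,0],"jaw":0}]' 80
```

```text
clock: 3.48
position: [0.4399, 0.3452, 0.0193]
ee_rot: [3.141, 0.001, 2.714]
ft_force: [-0.6, 2.2, -0.3]
opening: 0.886
finger_force: 0.0
clock: 4.32
position: [0.44, 0.3459, 0.0197]
ee_rot: [3.139, 0.001, 2.715]
ft_force: [-0.1, -0.2, 8.3]
opening: 0.337
finger_force: 80.3
```

```bash
python3 -m creep '[{"dp":[0,0,1.5],"twist":[0,0,0],"jaw":0},{"dp":[0,0,3],"twist":[0,0,0],"jaw":0},{"dp":[0,0,3],"twist":[0,0,0],"jaw":0},{"dp":[0,0,3],"twist":[0,0,0],"jaw":0},{"dp":[0,0,3],"twist":[0,0,0],"jaw":0},{"dp":[0,0,3],"twist":[0,0,0],"jaw":0},{"dp":[0,0,3],"twist":[0,0,0],"jaw":0},{"dp":[0,0,1.5],"twist":[0,0,0],"jaw":0},{"dp":[0.3,-3,0],"twist":[0,0,0.045],"jaw":0},{"dp":[0.3,-3,0],"twist":[0,0,0.045],"jaw":0}]'
python3 -m creep '[{"dp":[0.3,-3,0],"twist":[0,0,0.045],"jaw":0},{"dp":[0.3,-3,0],"twist":[0,0,0.045],"jaw":0},{"dp":[0.4,-3,0],"twist":[0,0,0.045],"jaw":0},{"dp":[0.4,-3,0],"twist":[0,0,0.045],"jaw":0},{"dp":[0.4,-3,0],"twist":[0,0,0.045],"jaw":0},{"dp":[0.4,-3,0],"twist":[0,0,0.045],"jaw":0},{"dp":[0.4,-3,0],"twist":[0,0,0.045],"jaw":0},{"dp":[0.4,-3,0],"twist":[0,0,0.045],"jaw":0},{"dp":[0,-3,0],"twist":[0,0,0],"jaw":0},{"dp":[0,-0.7,0],"twist":[0,0,0],"jaw":0}]'
python3 -m creep '[{"dp":[0,0,0],"twist":[0,0,0],"jaw":0},{"dp":[0,0,0],"twist":[-0.002,0.07,0],"jaw":0},{"dp":[0,0,0],"twist":[-0.002,0.07,0],"jaw":0},{"dp":[0,0,0],"twist":[-0.002,0.07,0],"jaw":0},{"dp":[0,0,0],"twist":[-0.002,0.07,0],"jaw":0},{"dp":[0,0,0],"twist":[-0.002,0.07,0],"jaw":0},{"dp":[0,0,0],"twist":[-0.002,0.07,0],"jaw":0},{"dp":[0,0,0],"twist":[-0.003,0.104,0],"jaw":0},{"dp":[0,0,0],"twist":[0,0,0],"jaw":0},{"dp":[0,0,0],"twist":[0,0,0],"jaw":0}]'
python3 - <<'E'
from cell import *
from h import *
for n in ("scene","top"):
    f=grab_frame(n);cv2.imwrite(f'pics/{n}1.png',f['image'][:,:,::-1]);np.savez(f'{n}1.npz',**f)
E
```

```text
clock: 5.15
position: [0.4447, 0.2864, 0.2298]
ee_rot: [3.139, 0.001, 2.811]
ft_force: [0.7, -0.2, -3.7]
opening: 0.335
finger_force: 79.7
clock: 5.98
position: [0.4747, 0.0022, 0.2277]
ee_rot: [-3.139, -0.002, -3.124]
ft_force: [-0.7, 0.1, -4.1]
opening: 0.336
finger_force: 79.8
clock: 6.82
position: [0.4757, 0.0093, 0.227]
ee_rot: [-3.14, -0.524, -3.117]
ft_force: [-0.6, -0.3, -3.5]
opening: 0.339
finger_force: 79.9
```

View pics/scene1.png

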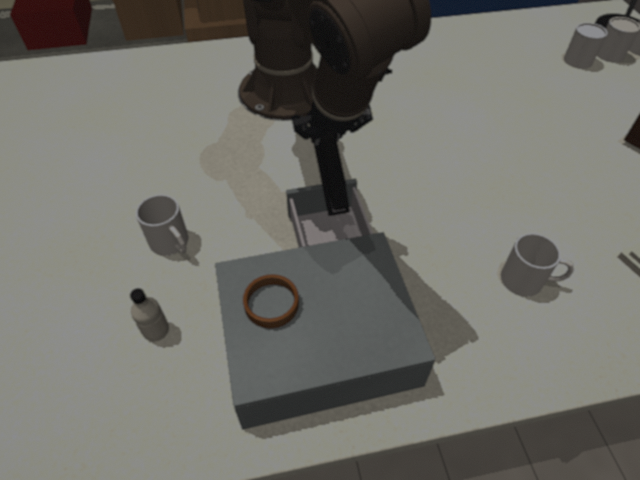

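The scene view shows the stapler held nose-down over the drawer, with the tip at about (340,210). I'll check its tilt and tip position from the depth.

```bash
python3 - <<'E'
from h import *
f=dict(np.load('scene1.npz'));P=cloud(f);im=f['image'].astype(int);v,u=np.mgrid[0:480,0:640]
m=(u>312)&(u<352)&(v>150)&(v<218)&(im.max(2)<70)&(P[...,2]>.11)&(P[...,0]>.5)
Q=P[m];print(m.sum(),Q.min(0),Q.max(0))
d=Q-Q.mean(0);U,S,V=np.linalg.svd(d,full_matrices=False);print(V[0],np.degrees(np.arcsin(abs(V[0][2]))),V[2])
k=Q[:,0]>Q[:,0].max()-.006;print('tip',Q[k].min(0),Q[k].mean(0),Q[k].max(0))
for a in np.arange(.5,.62,.015):
    k=abs(Q[:,0]-a)<.005
    if k.any():print(round(a,3),np.round([Q[k,1].min(),Q[k,1].max(),Q[k,2].max()],3))
print('pred tip underside',.4757+.135*.866-.0197*.5, .227-.135*.5-.0197*.866)
E
```

```text
1447 [ 0.5001217  -0.00891076  0.1444004 ] [0.60234282 0.03329374 0.23845329]
[ 0.74592975  0.04325882 -0.66461829] 41.65304855585131 [-0.29270939  0.9176447  -0.26879251]
tip [5.96436105e-01 3.40856829e-04 1.71014109e-01] [0.59882263 0.01318649 0.18037175] [0.60234282 0.02658199 0.18621165]
0.5 [-0.009 -0.001  0.204]
0.515 [-0.009  0.017  0.238]
0.53 [-0.008  0.025  0.237]
0.545 [-0.008  0.025  0.227]
0.56 [-0.007  0.027  0.218]
0.575 [-0.007  0.033  0.209]
0.59 [-0.005  0.032  0.197]
0.605 [0.002 0.026 0.184]
pred tip underside 0.58276 0.1424398
```

```bash
python3 -m creep '[{"dp":[0,0,-1.5],"twist":[0,0,0.007],"jaw":0},{"dp":[0,0,-1.5],"twist":[0,0,0],"jaw":0},{"dp":[0,0,-1.5],"twist":[0,0,0],"jaw":0},{"dp":[0,0,-1.5],"twist":[0,0,0],"jaw":0},{"dp":[0,0,-1.5],"twist":[0,0,0],"jaw":0},{"dp":[0,0,-1.5],"twist":[0,0,0],"jaw":0},{"dp":[0,0,-1.5],"twist":[0,0,0],"jaw":0},{"dp":[0,0,-1.5],"twist":[0,0,0],"jaw":0},{"dp":[0,0,0],"twist":[0,0,0],"jaw":0},{"dp":[0,0,0],"twist":[0,0,0],"jaw":0}]'
python3 -m creep '[{"dp":[0.6,0.02,0],"twist":[0,0,0],"jaw":0},{"dp":[0.6,0.02,0],"twist":[0,0,0],"jaw":0},{"dp":[0.6,0.02,0],"twist":[0,0,0],"jaw":0},{"dp":[0.6,0.02,-0.1],"twist":[0,0,0],"jaw":0},{"dp":[0.6,0.02,-0.1],"twist":[0,0,0],"jaw":0},{"dp":[0.7,0.02,-0.1],"twist":[0,0,0],"jaw":0},{"dp":[0.7,0.02,-0.1],"twist":[0,0,0],"jaw":0},{"dp":[0.6,0.02,0],"twist":[0,0,0],"jaw":0},{"dp":[0,0,0],"twist":[0,0,0],"jaw":0},{"dp":[0,0,0],"twist":[0,0,0],"jaw":0}]'
python3 - <<'E'
from cell import *
from h import *
f=grab_frame("scene");g=grab_frame("top");np.savez('top2.npz',**g);np.savez('scene2.npz',**f)
o=np.hstack([cv2.resize(f['image'][100:300,230:430],(400,400)),cv2.resize(g['image'][190:350,225:385],(400,400))]);cv2.imwrite('pics/s2.png',np.clip(o[...,::-1].astype(int)*1.6,0,255).astype(np.uint8))
E
```

```text
clock: 7.75
position: [0.4749, 0.0079, 0.1088]
ee_rot: [-3.138, -0.524, -3.112]
ft_force: [-0.1, 0.7, -2.2]
opening: 0.336
finger_force: 79.9
clock: 8.58
position: [0.5255, 0.0098, 0.1041]
ee_rot: [-3.139, -0.524, -3.112]
ft_force: [-0.7, -0.1, -2.0]
opening: 0.338
finger_force: 79.9
```

View pics/s2.png

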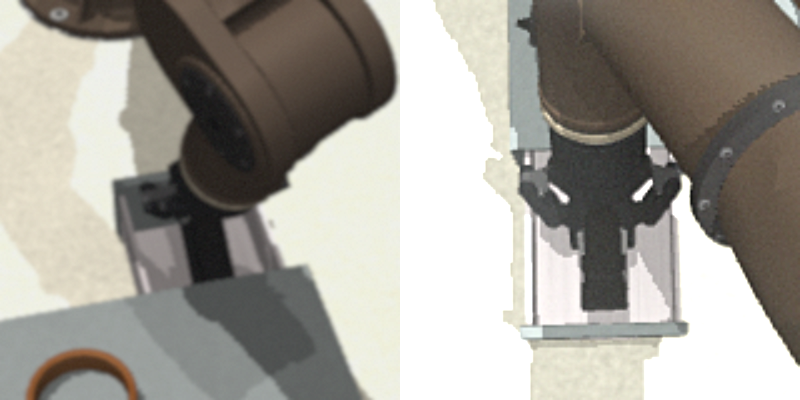

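The nose is under the cabinet top and the rear (right crop, row 310) is inside the front wall at row 327. It is laterally centred with no contact force, so I'm laying it down.

```bash
python3 -m creep '[{"dp":[0.04,0,-0.47],"twist":[0.001,-0.035,0],"jaw":0},{"dp":[0.04,0,-0.47],"twist":[0.001,-0.035,0],"jaw":0},{"dp":[0.04,0,-0.47],"twist":[0.001,-0.035,0],"jaw":0},{"dp":[0.04,0,-0.47],"twist":[0.001,-0.035,0],"jaw":0},{"dp":[0.04,0,-0.47],"twist":[0.001,-0.035,0],"jaw":0},{"dp":[0.08,0,-0.55],"twist":[0.001,-0.042,0],"jaw":0},{"dp":[0.08,0,-0.55],"twist":[0.001,-0.042,0],"jaw":0},{"dp":[0.08,0,-0.55],"twist":[0.001,-0.042,0],"jaw":0},{"dp":[0.08,0,-0.55],"twist":[0.001,-0.042,0],"jaw":0},{"dp":[0.08,0,-0.55],"twist":[0.001,-0.042,0],"jaw":0}]'
python3 -m creep '[{"dp":[0,0,0],"twist":[0,0,0],"jaw":0},{"dp":[-0.05,0,-0.23],"twist":[0,-0.0175,0],"jaw":0},{"dp":[-0.05,0,-0.23],"twist":[0,-0.0175,0],"jaw":0},{"dp":[-0.05,0,-0.23],"twist":[0,-0.0175,0],"jaw":0},{"dp":[-0.05,0,-0.23],"twist":[0,-0.0175,0],"jaw":0},{"dp":[-0.05,0,-0.23],"twist":[0,-0.0175,0],"jaw":0},{"dp":[-0.05,0,-0.23],"twist":[0,-0.0175,0],"jaw":0},{"dp":[-0.05,0,-0.23],"twist":[0,-0.0175,0],"jaw":0},{"dp":[0,0,0],"twist":[0,-0.0175,0],"jaw":0},{"dp":[0,0,0],"twist":[0,0,0],"jaw":0}]'
```

```text
clock: 9.52
position: [0.5308, 0.0095, 0.0534]
ee_rot: [-3.137, -0.137, -3.113]
ft_force: [-0.3, 0.0, -2.5]
opening: 0.339
finger_force: 79.9
clock: 10.35
position: [0.5271, 0.0095, 0.0374]
ee_rot: [-3.132, 0.0, -3.113]
ft_force: [-0.7, -0.4, -2.9]
opening: 0.342
finger_force: 79.9
```

```bash
python3 -m creep '[{"dp":[0,0,-0.1],"twist":[0,0,0],"jaw":0},{"dp":[0,0,-0.1],"twist":[0,0,0],"jaw":0},{"dp":[0,0,-0.1],"twist":[0,0,0],"jaw":0},{"dp":[0,0,-0.1],"twist":[0,0,0],"jaw":0},{"dp":[0,0,-0.05],"twist":[0,0,0],"jaw":0},{"dp":[0,0,-0.05],"twist":[0,0,0],"jaw":0},{"dp":[0,0,-0.05],"twist":[0,0,0],"jaw":0},{"dp":[0,0,0],"twist":[0,0,0],"jaw":0},{"dp":[0,0,0],"twist":[0,0,0],"jaw":0},{"dp":[0,0,0],"twist":[0,0,0],"jaw":0}]'
```

```text
clock: 11.18
position: [0.5279, 0.0096, 0.0319]
ee_rot: [-3.133, 0.001, -3.113]
ft_force: [-0.4, -1.2, 1.7]
opening: 0.337
finger_force: 80.3
```

Contact reads about 4.6 N at the expected height, so the stapler is on the floor. Releasing and rising.

```bash
python3 -m creep '[{"dp":[0,0,0],"twist":[0,0,0],"jaw":0.4},{"dp":[0,0,0],"twist":[0,0,0],"jaw":0.45},{"dp":[0,0,0],"twist":[0,0,0],"jaw":0.55},{"dp":[0,0,0],"twist":[0,0,0],"jaw":0.65},{"dp":[0,0,0],"twist":[0,0,0],"jaw":0.65},{"dp":[0,0,0],"twist":[0,0,0],"jaw":0.65},{"dp":[0,0,0.5],"twist":[0,0,0],"jaw":0.65},{"dp":[0,0,1],"twist":[0,0,0],"jaw":0.65},{"dp":[0,0,2],"twist":[0,0,0],"jaw":0.65},{"dp":[0,0,2.5],"twist":[0,0,0],"jaw":0.65}]'
python3 -m creep '[{"dp":[0,0,3],"twist":[0,0,0],"jaw":0.5},{"dp":[0,0,3],"twist":[0,0,0],"jaw":0},{"dp":[0,0,2],"twist":[0,0,0],"jaw":0},{"dp":[-2,0,0],"twist":[0,0,0],"jaw":0},{"dp":[-3,0,0],"twist":[0,0,0],"jaw":0},{"dp":[-3,0,0],"twist":[0,0,0],"jaw":0},{"dp":[-3,0,0],"twist":[0,0,0],"jaw":0},{"dp":[-2,0,0],"twist":[0,0,0],"jaw":0},{"dp":[0,0,0],"twist":[0,0,0],"jaw":0},{"dp":[0,0,0],"twist":[0,0,0],"jaw":0}]'
python3 - <<'E'
from cell import *
from h import *
f=grab_frame("scene");g=grab_frame("top");w=grab_frame("wrist")
o=np.hstack([cv2.resize(f['image'][100:300,230:430],(400,400)),cv2.resize(w['image'],(400,300),interpolation=cv2.INTER_AREA)[:,:] if 0 else cv2.resize(w['image'],(400,400))]);cv2.imwrite('pics/s3.png',np.clip(o[...,::-1].astype(int)*1.5,0,255).astype(np.uint8))
for n,F in (('scene',f),('wrist',w)):
    P=cloud(F);im=F['image'].astype(int)
    m=(im.max(2)<80)&(P[...,0]>.46)&(P[...,0]<.61)&(abs(P[...,1]-.012)<.06)&(P[...,2]>.045)&(P[...,2]<.075)
    if m.sum()>20:
        A=np.c_[P[m][:,:2],np.ones(m.sum())];c=np.linalg.lstsq(A,P[m][:,2],rcond=None)[0]
        print(n,m.sum(),rect(P,m),np.median(P[m][:,2]),c)
E
```

```text
clock: 12.02
position: [0.5268, 0.0096, 0.0921]
ee_rot: [-3.133, -0.001, -3.113]
ft_force: [0.5, -0.5, 0.2]
opening: 0.648
finger_force: 0.0
clock: 12.85
position: [0.3973, 0.0093, 0.1726]
ee_rot: [-3.131, 0.002, -3.113]
ft_force: [1.0, -0.8, -0.0]
opening: 0.002
finger_force: 0.0
scene 960 ((519.9775390625, 12.09414291381836), (119.90863037109375, 119.81800842285156), 0.04367880895733833) 0.06163295826788867 [0.01204316 0.01356291 0.0546301 ]
wrist 495 ((543.912109375, 14.425130844116211), (31.401273727416992, 12.711761474609375), 0.7347075939178467) 0.06193230412691686 [-0.00529282  0.01747647  0.06459787]
```

View pics/s3.png

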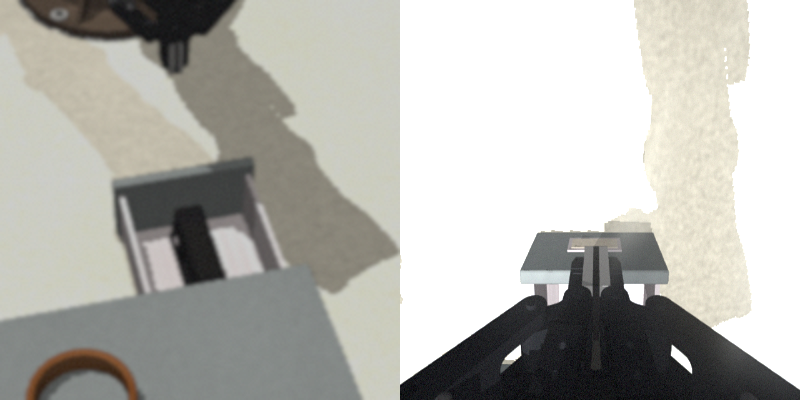

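The stapler lies flat (top at z=0.062, slope about 0.01) in the drawer and clear of the front wall; the left crop shows it at (195,245). Next I lower the shut fingers in front of the drawer and push.

```bash
python3 -m creep '[{"dp":[0,0,-2.4],"twist":[0,0,0],"jaw":0},{"dp":[0,0,-2.4],"twist":[0,0,0],"jaw":0},{"dp":[0,0,-2.4],"twist":[0,0,0],"jaw":0},{"dp":[0,0,-2.4],"twist":[0,0,0],"jaw":0},{"dp":[0,0,-2.4],"twist":[0,0,0],"jaw":0},{"dp":[0,0,0],"twist":[0,0,0],"jaw":0},{"dp":[0.8,0,0],"twist":[0,0,0],"jaw":0},{"dp":[0.8,0,0],"twist":[0,0,0],"jaw":0},{"dp":[0.6,0,0],"twist":[0,0,0],"jaw":0},{"dp":[0.5,0,0],"twist":[0,0,0],"jaw":0}]'
python3 -m creep '[{"dp":[0.5,0.02,0],"twist":[0,0,0],"jaw":0},{"dp":[0.5,0.02,0],"twist":[0,0,0],"jaw":0},{"dp":[0.6,0.02,0],"twist":[0,0,0],"jaw":0},{"dp":[0.7,0.02,0],"twist":[0,0,0],"jaw":0},{"dp":[0.8,0.02,0],"twist":[0,0,0],"jaw":0},{"dp":[0.8,0.02,0],"twist":[0,0,0],"jaw":0},{"dp":[0.8,0.02,0],"twist":[0,0,0],"jaw":0},{"dp":[0.8,0.02,0],"twist":[0,0,0],"jaw":0},{"dp":[0.8,0.02,0],"twist":[0,0,0],"jaw":0},{"dp":[0.7,0.02,0],"twist":[0,0,0],"jaw":0}]'
```

```text
clock: 13.83
position: [0.4272, 0.0097, 0.053]
ee_rot: [-3.133, 0.004, -3.114]
ft_force: [1.0, -0.0, 0.7]
opening: -0.001
finger_force: 0.0
clock: 14.67
position: [0.4957, 0.0117, 0.0517]
ee_rot: [-3.133, 0.001, -3.113]
ft_force: [-2.5, 1.2, 1.9]
opening: -0.003
finger_force: 1.2
```

```bash
python3 -m creep '[{"dp":[0.8,0.03,0],"twist":[0,0,0],"jaw":0},{"dp":[0.8,0.03,0],"twist":[0,0,0],"jaw":0},{"dp":[0.8,0.03,0],"twist":[0,0,0],"jaw":0},{"dp":[0.8,0.03,0],"twist":[0,0,0],"jaw":0},{"dp":[0.6,0.03,0],"twist":[0,0,0],"jaw":0},{"dp":[0.5,0.03,0],"twist":[0,0,0],"jaw":0},{"dp":[0.5,0.03,0],"twist":[0,0,0],"jaw":0},{"dp":[0.4,0.03,0],"twist":[0,0,0],"jaw":0},{"dp":[0,0,0],"twist":[0,0,0],"jaw":0},{"dp":[0,0,0],"twist":[0,0,0],"jaw":0}]'
```

```text
clock: 15.5
position: [0.5474, 0.0142, 0.0519]
ee_rot: [-3.134, 0.002, -3.113]
ft_force: [-0.2, 0.4, -0.4]
opening: 0.001
finger_force: 0.0
```

```bash
python3 -m creep '[{"dp":[0.5,0.01,0],"twist":[0,0,0],"jaw":0},{"dp":[0.5,0.01,0],"twist":[0,0,0],"jaw":0},{"dp":[0.5,0.01,0],"twist":[0,0,0],"jaw":0},{"dp":[0.5,0.01,0],"twist":[0,0,0],"jaw":0},{"dp":[0.4,0.01,0],"twist":[0,0,0],"jaw":0},{"dp":[0.4,0,0],"twist":[0,0,0],"jaw":0},{"dp":[0.3,0,0],"twist":[0,0,0],"jaw":0},{"dp":[0.3,0,0],"twist":[0,0,0],"jaw":0},{"dp":[0.2,0,0],"twist":[0,0,0],"jaw":0},{"dp":[0,0,0],"twist":[0,0,0],"jaw":0}]'
python3 - <<'E'
from cell import *
from h import *
f=grab_frame("top");np.savez('top4.npz',**f);P=cloud(f);z=P[...,2];v,u=np.mgrid[0:480,0:640]
m=(z>.078)&(z<.095)&(u>265)&(u<345)&(v>235)&(v<335)&(P[...,0]>.56);print(m.sum(),rect(P,m) if m.sum() else 0)
E
```

```text
clock: 16.33
position: [0.5835, 0.0143, 0.0517]
ee_rot: [-3.133, 0.002, -3.113]
ft_force: [0.2, -0.1, 0.1]
opening: -0.004
finger_force: 0.0
7 ((595.6630859375, 85.45576477050781), (8.140057563781738, 2.885728120803833), 42.162105560302734)
```

```bash
python3 -m creep '[{"dp":[0.1,0,0],"twist":[0,0,0],"jaw":0},{"dp":[0.1,0,0],"twist":[0,0,0],"jaw":0},{"dp":[0.1,0,0],"twist":[0,0,0],"jaw":0},{"dp":[0.1,0,0],"twist":[0,0,0],"jaw":0},{"dp":[0.1,0,0],"twist":[0,0,0],"jaw":0},{"dp":[0,0,0],"twist":[0,0,0],"jaw":0},{"dp":[0,0,0],"twist":[0,0,0],"jaw":0},{"dp":[0,0,0],"twist":[0,0,0],"jaw":0},{"dp":[0,0,0],"twist":[0,0,0],"jaw":0},{"dp":[0,0,0],"twist":[0,0,0],"jaw":0}]'
```

```text
clock: 17.22
position: [0.588, 0.0146, 0.0518]
ee_rot: [-3.133, 0.001, -3.113]
ft_force: [-0.4, -0.7, -0.8]
opening: -0.001
finger_force: 0.0
```

```bash
python3 -m creep '[{"dp":[0.1,0,0],"twist":[0,0,0],"jaw":0},{"dp":[0.1,0,0],"twist":[0,0,0],"jaw":0},{"dp":[0.1,0,0],"twist":[0,0,0],"jaw":0},{"dp":[0,0,0],"twist":[0,0,0],"jaw":0},{"dp":[0,0,0],"twist":[0,0,0],"jaw":0},{"dp":[0,0,0],"twist":[0,0,0],"jaw":0},{"dp":[0,0,0],"twist":[0,0,0],"jaw":0},{"dp":[0,0,0],"twist":[0,0,0],"jaw":0},{"dp":[0,0,0],"twist":[0,0,0],"jaw":0},{"dp":[0,0,0],"twist":[0,0,0],"jaw":0}]'
```

```text
clock: 18.05
position: [0.5895, 0.0146, 0.0516]
ee_rot: [-3.133, -0.001, -3.113]
ft_force: [-5.8, -0.5, 4.7]
opening: 0.0
finger_force: 3.1
```

```bash
python3 -m creep '[{"dp":[0.1,0,0],"twist":[0,0,0],"jaw":0},{"dp":[0.1,0,0],"twist":[0,0,0],"jaw":0},{"dp":[0.1,0,0],"twist":[0,0,0],"jaw":0},{"dp":[0,0,0],"twist":[0,0,0],"jaw":0},{"dp":[0,0,0],"twist":[0,0,0],"jaw":0},{"dp":[0,0,0],"twist":[0,0,0],"jaw":0},{"dp":[0,0,0],"twist":[0,0,0],"jaw":0},{"dp":[0,0,0],"twist":[0,0,0],"jaw":0},{"dp":[0,0,0],"twist":[0,0,0],"jaw":0},{"dp":[0,0,0],"twist":[0,0,0],"jaw":0}]'
```

```text
clock: 18.88
position: [0.5895, 0.0146, 0.0513]
ee_rot: [-3.132, -0.007, -3.112]
ft_force: [-17.7, -0.7, 13.5]
opening: -0.005
finger_force: 8.8
```

Hard stop at 17.7 N sustained (the TCP stays at 0.5895, the predicted shut position). Backing away and checking.

```bash
python3 -m creep '[{"dp":[-1,0,0],"twist":[0,0,0],"jaw":0},{"dp":[-2,0,0],"twist":[0,0,0],"jaw":0},{"dp":[-3,0,0],"twist":[0,0,0],"jaw":0},{"dp":[-3,0,0],"twist":[0,0,0],"jaw":0},{"dp":[-3,0,0],"twist":[0,0,0],"jaw":0},{"dp":[-2,0,2],"twist":[0,0,0],"jaw":0},{"dp":[-1,0,3],"twist":[0,0,0],"jaw":0},{"dp":[0,0,3],"twist":[0,0,0],"jaw":0},{"dp":[0,0,0],"twist":[0,0,0],"jaw":0},{"dp":[0,0,0],"twist":[0,0,0],"jaw":0}]'
python3 - <<'E'
from cell import *
from h import *
f=grab_frame("top");P=cloud(f);z=P[...,2];v,u=np.mgrid[0:480,0:640]
m=(z>.075)&(z<.095)&(P[...,0]>.42)&(P[...,0]<.63)&(abs(P[...,1]-.012)<.072);print(m.sum(),rect(P,m) if m.sum() else 0)
g=grab_frame("scene")
o=np.hstack([cv2.resize(f['image'][100:360,100:500],(400,260)),cv2.resize(g['image'],(400,260))]);cv2.imwrite('pics/s5.png',np.clip(o[...,::-1].astype(int)*1.4,0,255).astype(np.uint8))
E
```

```text
clock: 19.72
position: [0.4453, 0.0144, 0.1333]
ee_rot: [-3.133, 0.005, -3.114]
ft_force: [0.6, -0.0, -0.5]
opening: 0.0
finger_force: 0.0
371 ((607.0545043945312, 11.913551330566406), (13.038758277893066, 141.9762725830078), 1.8381309509277344)
```

View pics/s5.png

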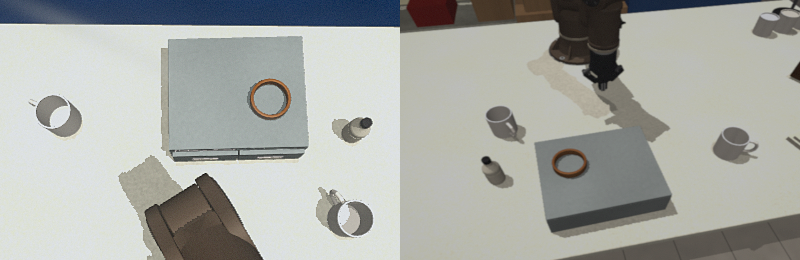

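The drawer front is flush with its neighbour (left crop, row 153), and its centre x of 0.607 matches the predicted shut position. Nothing else has moved.

```bash
python3 -c "
from cell import *
print(hand_in())"
```

```text
the job is handed in; nothing more can be done
None
```

The stapler is lying flat in the drawer, the drawer is pushed shut to its stop, the mugs, ink bottle and tape roll look undisturbed, and the job was handed in at about 20 s; `hand_in()` gave no verdict.

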